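# Switch on the guarded knife sharpener

## Task

Switch the electric knife sharpener on: push its clear splash guard up by the thumb tab with a fingertip, flip the toggle beneath over to the side of the guard's hinge while the guard is up, then take the finger away so that the guard drops fully shut over the toggle. Go gently: nothing is to be pinched or lifted, the sharpener must stay where it stands on the worktop, and the knife, jar and mug around it must be left alone.

Things in the scene. Friction and masses are not known exactly. Their poses are not given: they have to be found in the camera images.
- sharpener: Grey electric knife sharpener, 112 deep (x), 250 wide (y), 95 high, 2.4 kg, loose on rubber feet (slides if pushed with 11 to 18 N). Origin: centre of its underside. At yaw 0 its x axis points away from the robot, y to the left; front face at x = -56. Left part (y -29 to 125): grinding housing with blade slots; right part (y -125 to -29): flat switch deck 45 high, middle y = -77.
- guard_hinge (a point): Middle of the guard's hinge axis, fixed to the sharpener at (-4, -77, 50) in its frame (5 above the deck); the axis is parallel to the sharpener's y; the point's own axes are those of the sharpener.
- guard (a joint): Angle of the guard: clear plastic cover 73 wide (68 between its cheeks), 50 high above the hinge axis, reaching from the hinge over the toggle to the deck's front edge, its front steep and closed. 0 = shut; grows as its front rises; stop at 1.6. A light spring and its weight (about 0.4 N at the tab) always close it: it does not stay up by itself.
- guard_tab (a point): Middle of the free edge of the guard's black thumb tab (46 wide, 4 thick), which juts forward and slightly up from the foot of the guard's front. Shut, the edge is 68 in front of the hinge axis and 7 above it: 16 in front of the sharpener's front face, 58 above the worktop, free air below it. Moves with the guard; at guard 0 its axes are the sharpener's.
- toggle (a joint): Angle of the steel bat toggle under the guard: 0 = off, leaning 0.35 rad from upright to the front (to the tab); 0.7 = on, leaning 0.35 rad to the back (to the hinge). Its axis is parallel to the sharpener's y at (-26, -77, 64) in its frame, 22 in front of the hinge axis. It snaps over past 0.35; about 2 N at the tip starts it.
- toggle_tip (a point): Tip of the toggle, 30 from its axis; the lever is 10 thick near the tip. In the sharpener's frame it is at (-36, -77, 92) when off and (-16, -77, 92) when on. The lever stands on a black boss 14 high above the deck.
- paring_knife: Bystander: paring knife with a green handle, 190 long, 17 high, loose, lying to the left of the sharpener. Origin: centre of its underside.
- brown_jar: Bystander: small brown stoneware jar with a black lid, 72 across, 87 high, loose, standing to the right of the switch deck. Origin: centre of its underside.
- mug: Bystander: blue and white mug, 78 across, 92 high, loose, standing behind the sharpener. Origin: centre of its underside.

How it is judged:
On the way, in this order (a step that is already met when the one before it is completed fails the run):
1. the guard is raised while the toggle is still off (value of joint guard above 0.3 rad and value of joint toggle below 0.25 rad), for 0.1 s.
2. the toggle is flipped on under the raised guard (value of joint toggle above 0.6 rad and value of joint guard above 0.3 rad), for 0.1 s.
At the end, for the whole second after the job is handed in: The toggle rests in its on position, leaning to the hinge (angle over 0.6); the guard lies shut (under 0.06 rad); the sharpener is at rest within 20 mm of where it stood (the guard's hinge within 25 mm); knife, jar and mug within 20 mm of where they were (value of joint toggle above 0.6 rad and value of joint guard below 0.06 rad and distance of each of sharpener, paring_knife, brown_jar, mug from where it was at the start of the episode below 0.02 m and distance of guard_hinge from where it was at the start of the episode below 0.025 m and linear speed of sharpener below 0.01 m/s); the robot touches nothing.
It fails at once if the sharpener is shoved along the worktop (over 20 mm, or 25 mm at the guard's hinge) (distance of sharpener from where it was at the start of the episode above 0.02 m or distance of guard_hinge from where it was at the start of the episode above 0.025 m).
It fails at once if the sharpener is lifted or tipped (height (world z) of sharpener above 0.008 m or angle between sharpener's own z axis and vertical above 0.08 rad).
It fails at once if the guard or the toggle is pinched or forced (over 25 N) (contact force between the fingers and guard above 25 N or contact force between the fingers and toggle above 25 N).
It fails at once if the knife, jar or mug is disturbed (distance of any of paring_knife, brown_jar, mug from where it was at the start of the episode above 0.02 m).
It also fails if it takes over 35 s, if anything falls off the work surface, if the arm or the gripper's body presses on something with over 40 N, if the wrist force passes 120 N, or if a joint passes its speed limit or range.

## Robot

A 6-joint arm with a two-finger parallel gripper is mounted at the origin on a cart in front of the work surface, level with it; the furniture and walls round the work are solid. World frame = base frame: x ahead of the robot, y to its left, z up, the work surface at z = 0. Lengths are in m, angles in rad, forces in N, time in s.
With the tool pointing down it reaches from about 0.275 to 0.75 m from the base axis. Payload 10.2 kg.
Tool frame: the origin (TCP) lies between the finger pads; the fingertips stand nose_length ahead of it and the grasp point (between the pads) lies 8 mm behind it (nose_length is the distance from the TCP to the fingertips, in m); z points along the fingers, y is the line along which they close (so a half turn about z gives the same grasp; the last joint's range is limited). The gripper opens to 85 mm and grips with 20 to 120 N. Pads are 22 mm wide; open, the fingers measure 114 mm over their backs; the gripper's body (76 mm by 85 mm) begins 54 mm behind the grasp point. The pads swing forward as they close: fully open they stand 13 mm farther back than shut.
Start: joints at [0.973, 0.313, 1.498, -0, 1.331, -0.223], TCP at [0.192, 0.489, 0.242] pointing down, gripper open.
Joint ranges: [-2.94, 2.94], [-0.97, 2.17], [0.19, 2.56], [-1.23, 4.37], [0.02, 3.11], [-2.88, 2.88]. Speed limits (rad/s): [2.39, 2.39, 3.01, 3.14, 3.14, 3.14].

## Interface

Orientations are given as a 3x3 rotation matrix whose columns are the frame's x, y, z axes.
In Python, from bench import * gives the robot as it stands.
- The arm moves only by the tool arm_command, never from a script. Its argument "commands" is one flat list of numbers, 4 for each row, row after row: the shift along the tool's x, y, z in m, then the turn about the tool's z in rad. In form: [dx, dy, dz, twist, dx, dy, dz, twist, ...]. A call has 1 to 10 rows; each row shifts and turns the commanded pose from where the row before left it, along the tool's axes as they then stand; what a row does not reach is not made up. A row lasts 1/12 s, in which the tool goes at most 41.7 mm and 7.16 degrees, less where a joint would pass 70% of its speed; a pose out of reach is approached as far as the arm can. A call is refused whole if a number of a shift passes 0.0417 or a number of a turn 0.125, either way. A call with a gripper value outside its range is refused whole. "gripper" is the opening, from 0 (shut) to 1 (fully open), set as the call begins (left out, the last holds). The fingers move at their own pace and stop on an object; the grip force is fixed at half the most. Time passes only in rows, so rows that do not move let the fingers close. It gives the time, the measured TCP pose, the force, the opening and the grip force at its end, in the units of the state.
- observe(): the state, without advancing time (a new reading comes with each control period).
- get_image(name): name is "scene" or "top"; returns a dict with "img" (480x640x3 uint8, red, green, blue), "z_map" (480x640 float32, m along the optical axis (not along the pixel's ray), 0 where there is no reading), "camera_matrix" (3x3 intrinsics, pixels), "D" ([k1, k2, p1, p2, k3] as OpenCV has them; the pictures are not rectified), "world_from_camera" (4x4, takes a point from camera to world coordinates). Camera axes: x right, y down, z forward; pixel columns grow to the right and rows downward; lengths in m; the calibration is good to about 2 mm. A picture is of the moment at which its call begins.
- close_job(): hands the job in; it is judged then, once.
The state is a dict: "time": time; "joint_pos": joint angles; "joint_vel": joint speeds; "joint_torque": joint torques, N m; "ee_pos": TCP position; "eef_rot": TCP orientation; "contact_force": force on the tool from outside, world axes, zero at the start; "torque": the same for the moment, N m; "width": opening from 0.0 (shut) to 1.0 (fully open); "gripper_force": force on a finger pad.
Only numpy, scipy, OpenCV 4.12 (cv2) and the standard library are available. Lean on these libraries where they do the work, as an engineer would, in place of code of your own. Each camera call takes 0.05 s, during which the arm holds its last target. There are 200 camera calls.

## Working session

There is one attempt and no reset: what is moved stays moved. The work goes in short steps, Python scripts to look and compute and a tool call to move; the robot and the scene stay as the last step left them, time stands still between calls to the robot, and variables do not carry over. Pictures are saved under pics/ and viewed, at most 10 in all, crops included, and the job is handed in when it is done.

Besides the shell and the picture viewer there is one more tool, called in YAML: its name, and indented under it one key for each argument. arm_command: Moves the arm, as the interface text tells. Its arguments: {"type":"object","properties":{"commands":{"type":"array","items":{"type":"number"}},"gripper":{"type":"number"}},"required":["commands"]}

```bash
mkdir -p pics; python3 - <<'E'
from bench import *
import cv2,numpy as np
s=observe();print({k:np.round(v,3).tolist() for k,v in s.items()})
try: print(nose_length)
except Exception as e: print(e)
for n in("scene","top"):
    d=get_image(n);np.savez(f"{n}0.npz",**d);cv2.imwrite(f"pics/{n}0.png",d["img"][:,:,::-1]);print(n,d["world_from_camera"].round(3).tolist())
E
ls
```

```text
{'time': 0.0, 'joint_pos': [0.973, 0.313, 1.498, -0.0, 1.331, -0.223], 'joint_vel': [0.001, 0.001, 0.0, 0.0, -0.002, -0.001], 'joint_torque': [0.001, -41.226, -25.974, -0.0, 0.004, -0.0], 'ee_pos': [0.192, 0.488, 0.242], 'eef_rot': [[-0.931, 0.366, -0.001], [0.366, 0.931, -0.001], [0.0, -0.001, -1.0]], 'contact_force': [-0.042, -0.605, 0.821], 'torque': [0.015, -0.03, -0.039], 'gripper_force': 0.0, 'width': 0.999}
0.011
scene [[0.71, -0.503, 0.493, 0.161], [-0.704, -0.494, 0.511, -0.411], [-0.014, -0.71, -0.704, 0.681], [0.0, 0.0, 0.0, 1.0]]
top [[-0.014, -0.986, 0.168, 0.4], [-1.0, 0.015, 0.008, 0.043], [-0.01, -0.168, -0.986, 1.247], [0.0, 0.0, 0.0, 1.0]]
pics
scene0.npz
top0.npz
```

View pics/top0.png

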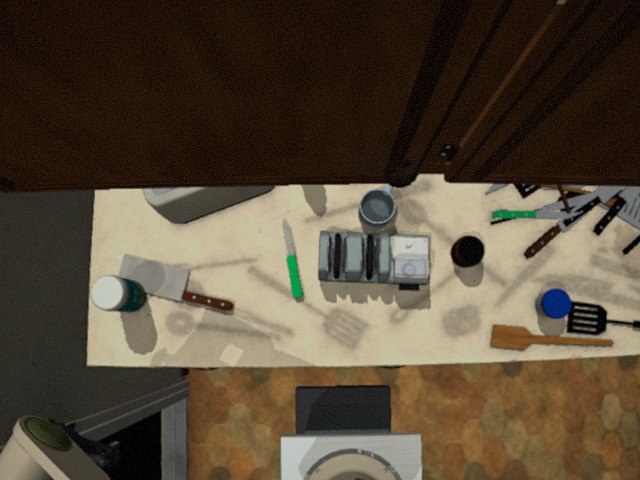

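View pics/scene0.png

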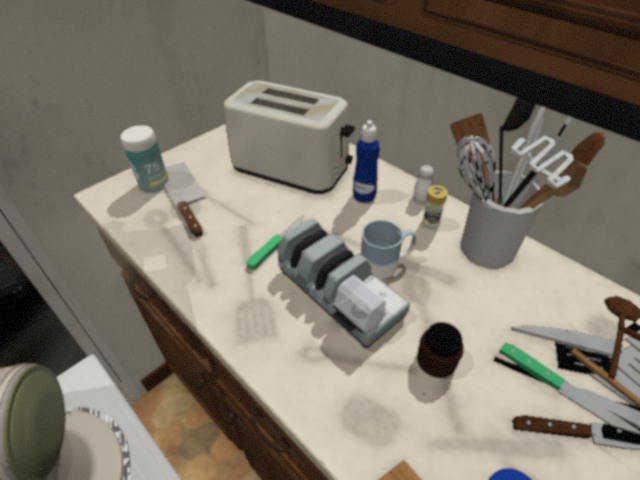

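The top view shows the sharpener at about (375,258), with the clear guard at (411,258) and its black tab at (409,287). The knife is at (293,262), the mug at (377,207) and the jar at (467,251). In the scene view the guard is at (362,300), and a wall cabinet hangs above the back of the worktop.

```bash
cat > h.py <<'E'
import cv2,numpy as np
def load(n): return dict(np.load(n))
def rays(d,uv):
    p=cv2.undistortPoints(np.float64(uv).reshape(-1,1,2),d["camera_matrix"],d["D"]).reshape(-1,2)
    return np.c_[p,np.ones(len(p))]
def depthpts(d,uv):
    uv=np.asarray(uv); z=d["z_map"][uv[:,1],uv[:,0]]
    P=rays(d,uv)*z[:,None]; T=d["world_from_camera"]; return P@T[:3,:3].T+T[:3,3]
def plane(d,uv,h):
    T=d["world_from_camera"]; r=rays(d,uv)@T[:3,:3].T; return T[:3,3]+r*((h-T[2,3])/r[:,2])[:,None]
def cloud(d):
    v,u=np.mgrid[0:480,0:640]; uv=np.c_[u.ravel(),v.ravel()]; P=depthpts(d,uv); P[d["z_map"].ravel()==0]=np.nan
    return P.reshape(480,640,3)
E
python3 - <<'E'
from h import *
d=load("top0.npz");C=cloud(d);im=d["img"].astype(int)
R=np.s_[225:300,312:436]
z=C[R][...,2];m=((z>0.02)&(z<0.13)).astype(np.uint8)
n,l,st,c=cv2.connectedComponentsWithStats(m);k=1+st[1:,4].argmax();print(st)
Q=C[R][l==k];Q=Q[:, :]
r=cv2.minAreaRect(Q[:,:2].astype(np.float32));print("rect",r,cv2.boxPoints(r).round(3).tolist(),"z",np.percentile(Q[:,2],[1,50,99]))
# housing only
H=Q[Q[:,2]>0.075];
bl=(im.sum(2)<110);bl[:278]=0;bl[300:]=0;bl[:,:390]=0;bl[:,430:]=0
v,u=np.nonzero(bl);print("tab px",len(u),u.min(),u.max(),v.min(),v.max())
uv=np.c_[u,v];print("tab depth z",np.median(depthpts(d,uv),0)); 
print("edge corners at .058",plane(d,[[u.min(),v.max()+.5],[u.max()+1,v.max()+.5]],.058).round(4))
for name,(a,b,e,f) in dict(mug=(190,228,355,400),jar=(232,272,448,488),knife=(220,300,282,304)).items():
    q=C[a:b,e:f].reshape(-1,3);q=q[(q[:,2]>.008)&(q[:,2]<.15)];print(name,np.nanpercentile(q,[2,98],axis=0).round(3).tolist())
q=C[:180].reshape(-1,3);print("cab",np.nanpercentile(q,[1,50,99],axis=0).round(3).tolist())
row=C[100:190,410];print(row[::8].round(3).tolist())
s=load("scene0.npz");S=cloud(s);q=S.reshape(-1,3);q=q[(q[:,2]>.25)];print("scene high",np.nanpercentile(q,[1,10,50,99],axis=0).round(2).tolist())
big=cv2.resize(s["img"][225:355,260:430],None,fx=4.5,fy=4.5,interpolation=2);cv2.imwrite("pics/sc1.png",big[:,:,::-1])
# grid of heights around the deck
for v in range(228,294,4): print(v,[tuple((C[v,u]*1000).round().astype(int)) for u in range(392,434,8)])
E
```

```text
[[   0    0  124   75 3575]
 [  54    0   20    4   58]
 [   6    6  112   60 5667]]
rect ((0.5424078702926636, -0.058271557092666626), (0.24881374835968018, 0.129148468375206), 86.55879211425781) [[0.4699999988079071, -0.17900000512599945], [0.5989999771118164, -0.1860000044107437], [0.6140000224113464, 0.06199999898672104], [0.48500001430511475, 0.07000000029802322]] z [0.03602548 0.07924149 0.1016096 ]
tab px 112 399 418 283 289
tab depth z [ 0.48287268 -0.13069951  0.05615347]
edge corners at .058 [[ 0.4756 -0.1098  0.058 ]
 [ 0.4747 -0.154   0.058 ]]
mug [[0.619, -0.101, 0.008], [0.694, -0.027, 0.093]]
jar [[0.527, -0.299, 0.016], [0.591, -0.24, 0.088]]
knife [[0.467, 0.108, 0.008], [0.632, 0.147, 0.021]]
cab [[0.588, -0.308, 0.529], [0.596, 0.049, 0.826], [0.618, 0.402, 0.962]]
[[0.594, -0.03, 0.803], [0.593, -0.032, 0.788], [0.592, -0.035, 0.77], [0.589, -0.037, 0.757], [0.588, -0.039, 0.738], [0.59, -0.044, 0.71], [0.595, -0.05, 0.667], [0.595, -0.054, 0.639], [0.596, -0.059, 0.602], [0.596, -0.064, 0.569], [0.571, -0.056, 0.618], [0.721, -0.153, -0.004]]
scene high [[0.07, -
[... 4231 characters left out ...]
487), np.int64(-148), np.int64(59)), (np.int64(487), np.int64(-168), np.int64(47)), (np.int64(491), np.int64(-195), np.int64(-5))]
288 [(np.int64(483), np.int64(-101), np.int64(-1)), (np.int64(479), np.int64(-112), np.int64(56)), (np.int64(478), np.int64(-130), np.int64(59)), (np.int64(478), np.int64(-148), np.int64(56)), (np.int64(481), np.int64(-175), np.int64(2)), (np.int64(481), np.int64(-194), np.int64(-1))]
292 [(np.int64(474), np.int64(-101), np.int64(-2)), (np.int64(474), np.int64(-120), np.int64(-4)), (np.int64(473), np.int64(-138), np.int64(1)), (np.int64(473), np.int64(-156), np.int64(2)), (np.int64(472), np.int64(-175), np.int64(1)), (np.int64(472), np.int64(-194), np.int64(-1))]
```

View pics/sc1.png

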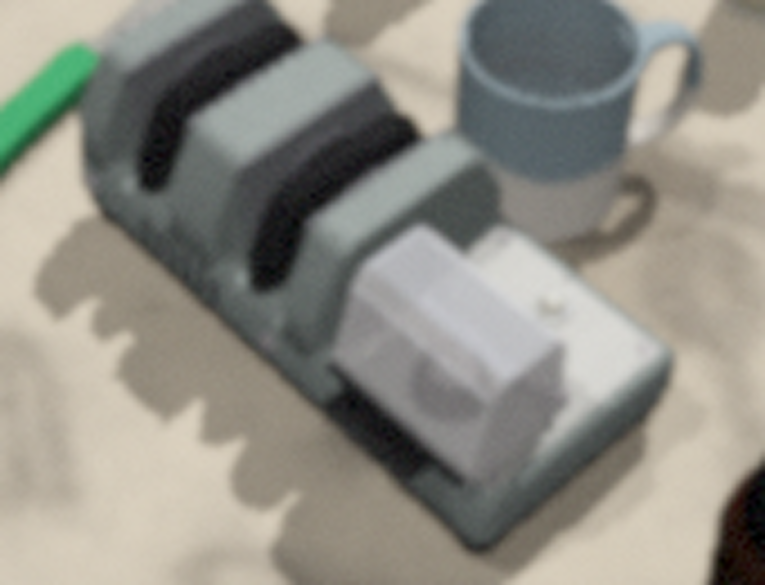

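The measurements agree with the given sizes:

- **Tab edge:** (0.475, -0.132, 0.058)
- **Hinge:** x ≈ 0.543
- **Yaw:** about -0.03

With the fingers shut, I'll approach in front of the tab. First I twist so the tool's x axis points to -x of the sharpener.

arm_command:
  commands: [0,0,0,-0.116,0,0,0,-0.116,0,0,0,-0.116,-0.012,-0.036,0,0,-0.012,-0.036,0,0,-0.012,-0.036,0,0,-0.012,-0.036,0,0,-0.012,-0.036,0,0,-0.012,-0.036,0,0,-0.012,-0.036,0,0]
  gripper: 0

```text
time: 0.93
ee_pos: [0.2692, 0.2328, 0.2421]
eef_rot: [[-1.0, 0.026, -0.0], [0.026, 1.0, -0.0], [0.0, -0.0, -1.0]]
contact_force: [1.6, 0.3, -0.1]
width: -0.0
gripper_force: 0.0
```

arm_command:
  commands: [-0.012,-0.036,0,0,-0.012,-0.036,0,0,-0.012,-0.036,0,0,-0.012,-0.036,0,0,-0.012,-0.036,0,0,-0.012,-0.036,0,0,-0.012,-0.036,0,0,-0.012,-0.036,0,0,-0.012,-0.036,0,0,-0.012,-0.036,0,0]

```text
time: 1.77
ee_pos: [0.3797, -0.1307, 0.2421]
eef_rot: [[-1.0, 0.027, -0.0], [0.027, 1.0, 0.0], [0.0, 0.0, -1.0]]
contact_force: [0.4, 0.3, 0.5]
width: -0.002
gripper_force: 0.0
```

arm_command:
  commands: [-0.008,0,0.0398,0,-0.008,0,0.0398,0,-0.008,0,0.0398,0,-0.008,0,0.0398,0,-0.008,0,0.0398,0,-0.015,0,0,0,-0.01,0,0,0,0,0,0,0]

```text
time: 2.43
ee_pos: [0.4457, -0.1305, 0.0426]
eef_rot: [[-1.0, 0.026, -0.0], [0.026, 1.0, 0.0], [0.0, 0.0, -1.0]]
contact_force: [1.1, -0.6, -0.4]
width: 0.002
gripper_force: 0.0
```

```bash
python3 - <<'E'
from bench import *
from h import *
s=observe();print(s["ee_pos"],s["contact_force"])
d=get_image("scene");np.savez("scene1.npz",**d);t=get_image("top")
a=cv2.resize(d["img"][200:370,230:430],None,fx=2,fy=2.2,interpolation=2);b=cv2.resize(t["img"][215:320,350:450],(400,420),interpolation=2)
a=cv2.resize(a,(400,420));cv2.imwrite("pics/c2.png",np.hstack([a,b])[:,:,::-1])
E
```

```text
[ 0.44571505 -0.13050792  0.0426261 ] [ 1.08344546 -0.6315019  -0.39433648]
```

View pics/c2.png

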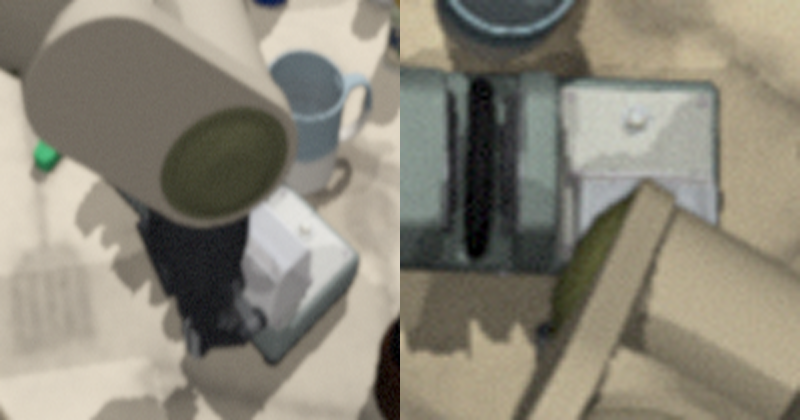

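The left half of the picture shows the shut fingers standing just in front of the tab. The wrist hides the tab in the top view on the right. I'll creep forward until I feel contact.

arm_command:
  commands: [-0.006,0,0,0,-0.005,0,0,0,-0.003,0,0,0,0,0,0,0]

```text
time: 2.87
ee_pos: [0.4593, -0.131, 0.0436]
eef_rot: [[-1.0, 0.027, 0.001], [0.027, 1.0, -0.001], [-0.001, -0.0, -1.0]]
contact_force: [0.4, 0.2, 0.4]
width: 0.002
gripper_force: 0.0
```

arm_command:
  commands: [-0.002,0,0,0,0,0,0,0]

```text
time: 3.03
ee_pos: [0.4608, -0.1309, 0.0434]
eef_rot: [[-1.0, 0.027, 0.0], [0.027, 1.0, -0.0], [-0.0, -0.0, -1.0]]
contact_force: [-0.4, -1.1, -0.0]
width: 0.002
gripper_force: 0.0
```

arm_command:
  commands: [-0.002,0,0,0,0,0,0,0]

```text
time: 3.2
ee_pos: [0.4617, -0.1307, 0.0429]
eef_rot: [[-1.0, 0.026, -0.003], [0.026, 1.0, 0.001], [0.003, 0.001, -1.0]]
contact_force: [-3.9, -1.8, 1.5]
width: 0.001
gripper_force: 2.4
```

Contact came with the finger face at x ≈ 0.472, close to the measured edge. Next I lift along the tab's arc while pressing lightly.

arm_command:
  commands: [-0.0006,0,-0.0034,0,-0.0006,0,-0.0034,0,-0.0009,0,-0.0033,0,-0.0009,0,-0.0033,0,0,0,0,0]

```text
time: 3.62
ee_pos: [0.4645, -0.1308, 0.0569]
eef_rot: [[-1.0, 0.026, -0.003], [0.026, 1.0, 0.001], [0.003, 0.001, -1.0]]
contact_force: [-8.5, -1.0, 1.8]
width: -0.003
gripper_force: 4.3
```

```bash
cat > look.py <<'E'
import sys
from bench import *
from h import *
n=sys.argv[1]
d=get_image("scene");C=cloud(d);im=d["img"]
s=observe();print(s["ee_pos"].round(4) if hasattr(s["ee_pos"],"round") else s["ee_pos"],s["contact_force"],s["time"])
q=C[230:370,290:430].reshape(-1,3)
q=q[(q[:,0]>.50)&(q[:,0]<.56)&(q[:,1]<-.145)&(q[:,1]>-.18)&(q[:,2]>.06)&(q[:,2]<.15)];print("guard cloud z",len(q),np.percentile(q[:,2],[50,90,98]).round(3) if len(q) else None)
cv2.imwrite(f"pics/{n}.png",cv2.resize(im[200:370,270:440],(600,600),interpolation=2)[:,:,::-1])
E
python3 look.py c3
```

```text
[ 0.4644 -0.1308  0.0567] [-8.00441207 -1.60949537  2.27970284] 3.6667
guard cloud z 593 [0.1   0.105 0.106]
```

View pics/c3.png

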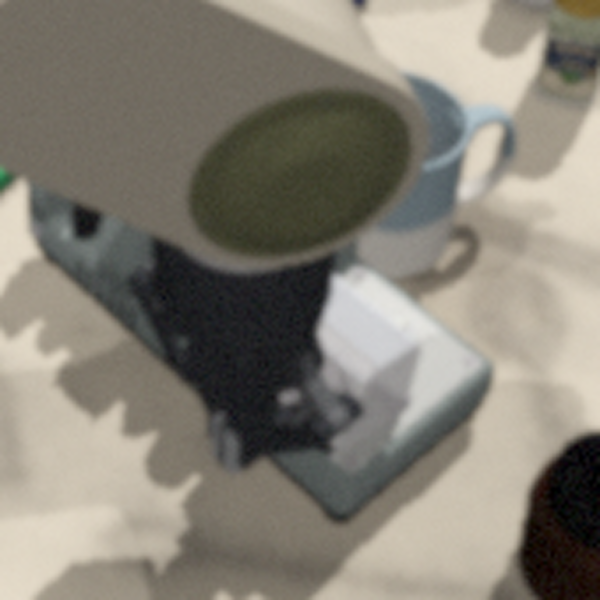

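The guard's top has risen a few millimetres, but the push of about 8 N is more than needed. I'll ease off while lifting further.

arm_command:
  commands: [0.0005,0,-0.0025,0,0.0003,0,-0.0025,0,-0.0005,0,-0.003,0,0,0,0,0]

```text
time: 4.0
ee_pos: [0.4658, -0.1311, 0.0654]
eef_rot: [[-1.0, 0.027, 0.001], [0.027, 1.0, -0.0], [-0.001, -0.0, -1.0]]
contact_force: [-0.9, 0.5, 0.5]
width: -0.001
gripper_force: 0.7
```

```bash
python3 look.py c4
```

```text
[ 0.4656 -0.131   0.0651] [-1.29871914e+00 -1.64766026e-01 -1.01204241e-03] 4.05
guard cloud z 592 [0.101 0.107 0.108]
```

arm_command:
  commands: [-0.0016,0,-0.003,0,-0.0016,0,-0.003,0,-0.0016,0,-0.003,0,0,0,0,0]

```text
time: 4.38
ee_pos: [0.4703, -0.1311, 0.0743]
eef_rot: [[-1.0, 0.027, -0.0], [0.027, 1.0, -0.0], [0.0, -0.0, -1.0]]
contact_force: [-4.8, 0.2, 2.7]
width: 0.003
gripper_force: 2.8
```

```bash
python3 look.py c5
```

```text
[ 0.4701 -0.1311  0.074 ] [-5.07249529 -1.41186205  2.06078395] 4.4333
guard cloud z 586 [0.101 0.109 0.11 ]
```

View pics/c5.png

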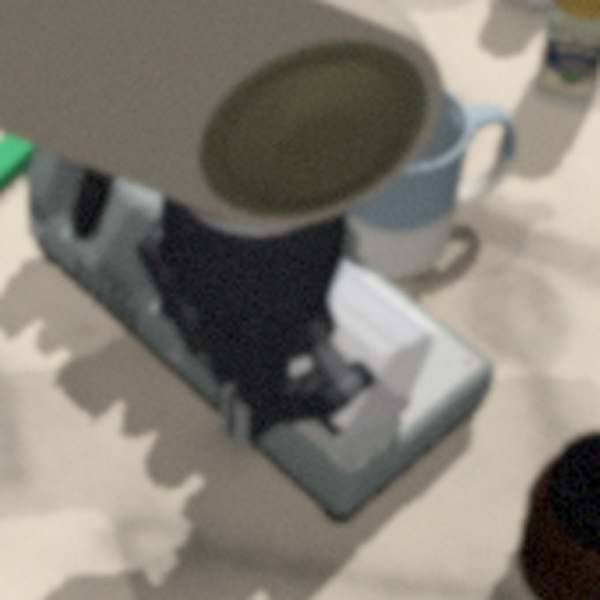

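The guard is clearly tilting up, at about 0.43 rad from the geometry. I'll continue along the arc.

arm_command:
  commands: [-0.0015,0,-0.0026,0,-0.002,0,-0.0026,0,-0.0024,0,-0.0026,0,-0.0026,0,-0.0024,0,-0.0028,0,-0.002,0,0,0,0,0]

```text
time: 4.93
ee_pos: [0.4825, -0.1316, 0.0865]
eef_rot: [[-1.0, 0.027, 0.002], [0.027, 1.0, -0.001], [-0.002, -0.001, -1.0]]
contact_force: [-1.3, -0.3, 1.2]
width: -0.0
gripper_force: 0.6
```

```bash
python3 look.py c6
```

```text
[ 0.4821 -0.1315  0.0862] [-0.91040678 -1.03808108 -0.52138823] 4.9833
guard cloud z 546 [0.095 0.111 0.112]
```

At x_rel ≈ -47 mm the guard stands at about 0.7 rad. Next I raise the tip to lever height, then push on toward the toggle.

arm_command:
  commands: [-0.002,0,-0.002,0,-0.002,0,-0.002,0,-0.002,0,-0.002,0,-0.002,0,-0.002,0,-0.002,0,0,0,0,0,0,0]

```text
time: 5.48
ee_pos: [0.4919, -0.1317, 0.094]
eef_rot: [[-1.0, 0.027, 0.0], [0.027, 1.0, -0.0], [-0.0, -0.0, -1.0]]
contact_force: [0.3, 0.9, 0.3]
width: 0.002
gripper_force: 0.3
```

arm_command:
  commands: [-0.002,0,0,0,-0.002,0,0,0,-0.001,0,0,0,0,0,0,0]

```text
time: 5.82
ee_pos: [0.4964, -0.1318, 0.0938]
eef_rot: [[-1.0, 0.027, -0.001], [0.027, 1.0, 0.0], [0.001, 0.0, -1.0]]
contact_force: [-2.1, -0.3, 0.9]
width: 0.002
gripper_force: 1.2
```

```bash
python3 look.py c7
```

```text
[ 0.4964 -0.1318  0.0938] [-2.38631198  0.37875438  1.93655302] 5.8667
guard cloud z 465 [0.097 0.109 0.14 ]
```

View pics/c7.png

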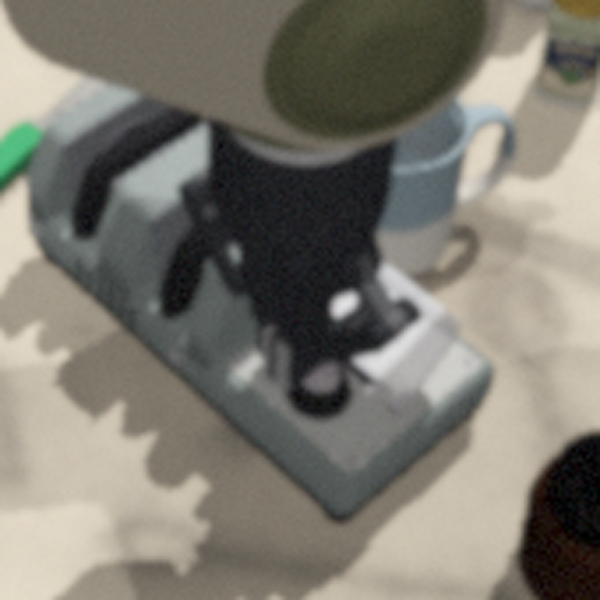

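The guard is well up. The boss shows at (320,395), and the fingertip is just at the lever. I'll push the toggle over gently.

arm_command:
  commands: [-0.0015,0,0,0,-0.0015,0,0,0,-0.0015,0,0,0,-0.0015,0,0,0,0,0,0,0]

```text
time: 6.28
ee_pos: [0.503, -0.132, 0.0939]
eef_rot: [[-1.0, 0.027, 0.001], [0.027, 1.0, -0.0], [-0.001, -0.0, -1.0]]
contact_force: [0.2, -0.1, 0.3]
width: 0.003
gripper_force: 0.2
```

arm_command:
  commands: [-0.0015,0,0,0,-0.0015,0,0,0,-0.0015,0,0,0,0,0,0,0]

```text
time: 6.62
ee_pos: [0.5073, -0.1321, 0.0939]
eef_rot: [[-1.0, 0.027, 0.0], [0.027, 1.0, -0.0], [-0.0, -0.0, -1.0]]
contact_force: [-0.8, 0.3, 0.5]
width: 0.005
gripper_force: 0.2
```

```bash
python3 look.py c8
```

```text
[ 0.5071 -0.1321  0.0938] [-0.71589055 -0.65617805 -0.14877098] 6.6667
guard cloud z 437 [0.1   0.138 0.142]
```

View pics/c8.png

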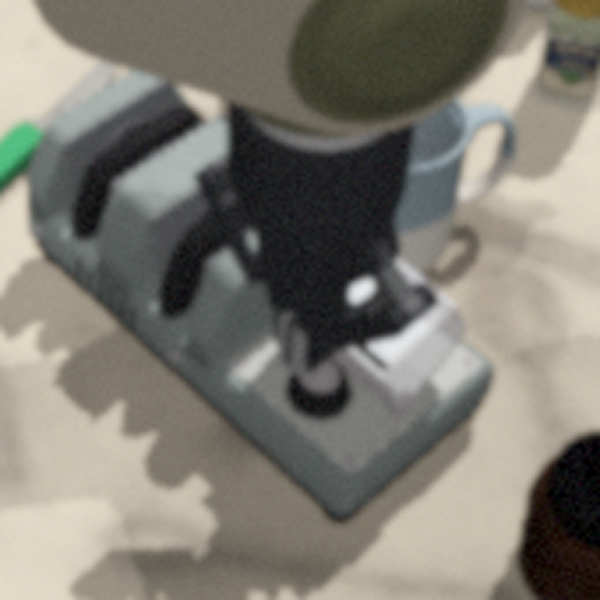

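The guard is wide open and the finger is past the lever's upright position. I'll go a little further until I feel the end stop.

arm_command:
  commands: [-0.0015,0,0,0,-0.001,0,0,0,0,0,0,0]

```text
time: 6.92
ee_pos: [0.5097, -0.1322, 0.0939]
eef_rot: [[-1.0, 0.027, 0.0], [0.027, 1.0, -0.0], [-0.0, -0.0, -1.0]]
contact_force: [-0.5, -0.3, -0.3]
width: 0.0
gripper_force: 0.2
```

arm_command:
  commands: [-0.001,0,0,0,-0.0005,0,0,0,0,0,0,0]

```text
time: 7.17
ee_pos: [0.511, -0.1322, 0.0939]
eef_rot: [[-1.0, 0.027, -0.0], [0.027, 1.0, 0.0], [0.0, -0.0, -1.0]]
contact_force: [0.1, 0.2, 1.0]
width: 0.0
gripper_force: 0.3
```

There is no residual force, so the lever has snapped over. Now I withdraw straight back and let the guard ride down.

arm_command:
  commands: [0.005,0,0,0,0.005,0,0,0,0.005,0,0,0,0.005,0,0,0,0.005,0,0.002,0,0.005,0,0.003,0,0.005,0,0.004,0,0.005,0,0.005,0,0.006,0,0.006,0,0.01,0,0,0]

```text
time: 8.0
ee_pos: [0.4543, -0.1305, 0.0726]
eef_rot: [[-1.0, 0.027, -0.001], [0.027, 1.0, 0.001], [0.001, 0.001, -1.0]]
contact_force: [-0.6, -0.6, -0.7]
width: -0.001
gripper_force: 0.0
```

arm_command:
  commands: [0.02,0,0,0,0.03,0,0,0,0.03,0,-0.02,0,0,0.03,-0.04,0,0,0.04,-0.04,0,0,0.04,-0.04,0,0,0.04,0,0,0,0.04,0,0,0,0.04,0,0,0,0,0,0]

```text
time: 8.83
ee_pos: [0.3793, 0.0807, 0.1859]
eef_rot: [[-1.0, 0.019, 0.0], [0.019, 1.0, 0.001], [-0.0, 0.001, -1.0]]
contact_force: [0.7, -1.0, -0.8]
width: 0.003
gripper_force: 0.0
```

```bash
python3 look.py c9; python3 - <<'E'
from h import *
from bench import *
d=get_image("top");C=cloud(d);np.savez("top9.npz",**d);D=cloud(load("top0.npz"))
for n,A in(("before",D),("after",C)):
    g=A[262:277,400:422].reshape(-1,3);print(n,np.nanmedian(g,0).round(4),np.nanmedian(A[284:289,402:416].reshape(-1,3),0).round(4))
print(observe()["contact_force"])
E
```

```text
[0.3797 0.0781 0.1857] [ 0.59200425 -0.47652086 -0.26304006] 8.8833
guard cloud z 488 [0.098 0.101 0.102]
before [ 0.5162 -0.1309  0.0987] [ 0.4831 -0.1313  0.0557]
after [ 0.5163 -0.1308  0.0986] [ 0.4831 -0.1313  0.0559]
[ 0.87642325 -0.82587524 -0.00626912]
```

View pics/c9.png

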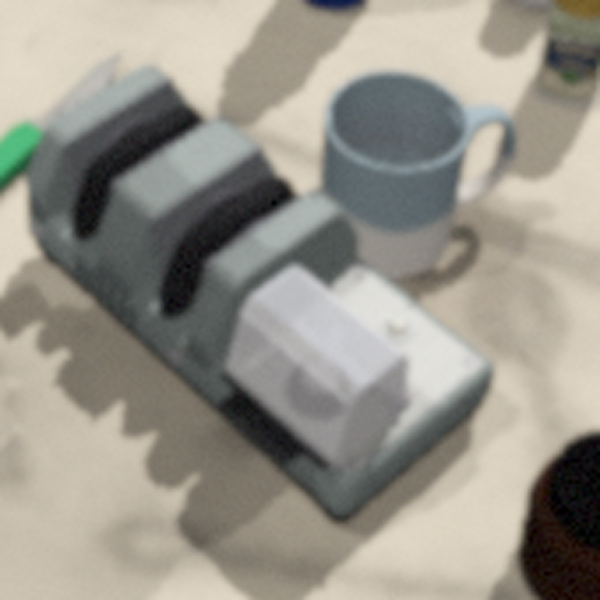

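The guard is shut and the sharpener hasn't moved. I'll check the toggle through the guard by comparing before and after.

```bash
python3 - <<'E'
from h import *
from bench import *
d=get_image("scene");a=load("scene0.npz")["img"];b=d["img"]
f=lambda i:cv2.convertScaleAbs(cv2.resize(i[270:340,325:395],(400,400),interpolation=2),alpha=2.0,beta=-130)
cv2.imwrite("pics/c10.png",np.hstack([f(a),f(b)])[:,:,::-1])
E
```

```text
(no output)
```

View pics/c10.png

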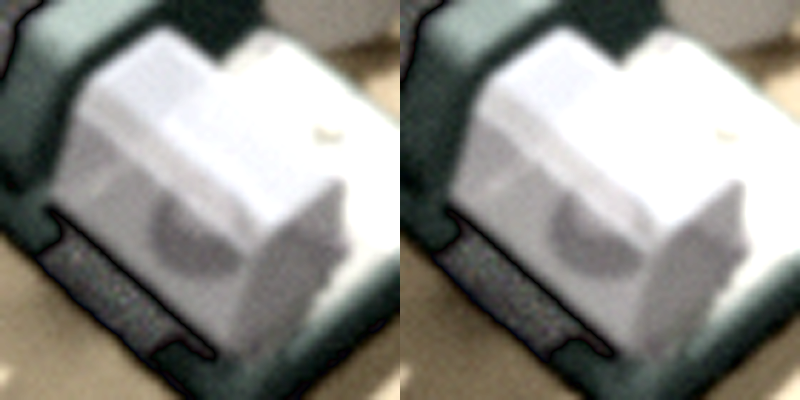

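Both halves show the shut guard with the boss at about (200,235) and (600,235). The toggle is faint through the plastic, so I'll check it numerically at the projected lever positions.

```bash
python3 - <<'E'
from h import *
from bench import *
A=load("scene0.npz");T=np.linalg.inv(A["world_from_camera"])
a=A["img"].astype(float).mean(2);b=np.mean([get_image("scene")["img"].astype(float).mean(2) for _ in range(5)],0)
D=cv2.GaussianBlur(b-a,(0,0),1.0)
r=cv2.Rodrigues(T[:3,:3])[0]
for n,x in(("off",-.010),("mid",0),("on",.010)):
    for f in(.6,.8,1.):
        p=np.array([[.519+x*f,-.132,.064+.028*f]])
        u=cv2.projectPoints(p,r,T[:3,3],A["camera_matrix"],A["D"])[0].ravel();i=u.round().astype(int)
        print(n,f,u.round(1),round(D[i[1],i[0]],1),round(a[i[1],i[0]]),round(b[i[1],i[0]]))
print(D[286:324:3,336:384:4].round().astype(int))
E
```

```text
off 0.6 [356.9 300.4] 8.9 169 177
off 0.8 [356.2 299.1] 10.3 168 180
off 1.0 [355.6 297.8] 10.6 171 182
mid 0.6 [359.3 298.4] 9.5 185 195
mid 0.8 [359.4 296.4] 10.1 193 204
mid 1.0 [359.6 294.3] 9.7 193 202
on 0.6 [361.6 296.4] 10.1 194 204
on 0.8 [362.6 293.7] 12.6 192 205
on 1.0 [363.6 290.9] 9.8 193 202
[[  3   9   9   9  10   9   9  10   9  10   9  10]
 [  7   9   9   9   9  10   8   9   9   9  10  10]
 [  7   9   9   9   9   9   9  11  10   9   9   9]
 [  8   9   8   9   9  10  10  14  11   9   9   9]
 [  8   9   8   9  10  11   9  10  10  10   9   9]
 [  8   7   9   9  10  10  11  10  10  10  10  10]
 [  6   8  10   8   9  10  11   9   9  10   9   9]
 [  4   8   9   8   8   9   9  10   9   9  10   9]
 [ -1   5   8   9   8   9   9   9   9   9   9   9]
 [ -5  -1   6   9   9   8   8   8   8   8   8   9]
 [ -4  -5   1   7   9   8   8   8   8   9   7   8]
 [ -5  -5   2   5   8   9   8   9   8   8   8   8]
 [-13  -1   3   4   4   8   8   9   8   8   9   9]]
```

The only local change stands out from the uniform lighting shift. It is a brighter spot at (364,295), next to the projected "on" tip at (363,292). The finger also went 6–9 mm past the lever's upright position without moving the sharpener, so the toggle is on.

```bash
python3 -c "
from bench import *
print(close_job())"
```

```text
the job is handed in; nothing more can be done
None
```

I raised the guard by its tab, pushed the toggle over to the hinge side and let the guard drop shut, with the sharpener unmoved; the job is handed in, no verdict came back, and the toggle's on position is inferred from finger travel and a faint image change through the guard.

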